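# Move the jar row to the other rack in reverse order

### The job

The dark rack has to be cleaned: move its row of three glass jars and the steel shaker over to the empty light rack, in reverse order, so that the one now at the left end (as the robot sees it) comes to stand at the right end, its neighbour second from the right, and so on. Stand each one upright, centred on its own round cork mark, and let go of it; do not tip any over or drop one from a height.

Things in the scene. Friction and masses are not known exactly. Their poses are not given: they have to be found in the camera images.
- full_rack: Low dark wooden rack with the row on it: 90 mm deep, 364 mm long, board top 16 mm above the worktop, a cheek 32 mm high across each end only. Origin: centre of its underside; y along the row, to the robot's left (turned up to 8 degrees), x away from the robot. Four places at y = +120, +40, -40, -120 mm, x = 0. Fixed. May be the nearer or the farther rack.
- empty_rack: Low light wooden rack, empty at first: 90 mm deep, 364 mm long, board top 16 mm above the worktop, a cheek 32 mm high across each end only. Origin: centre of its underside; y along the row, to the robot's left (turned up to 8 degrees), x away from the robot. Four places at y = +120, +40, -40, -120 mm, x = 0. Fixed. Each place is marked by a flush dark-rimmed cork disc, 76 mm across.
- oats_centre (a point): The large glass jar with a wooden lid and pale oats: 69 mm in diameter, 98 mm high. Site at its centre, on its axis, half-way up; z up along its axis. It stands upright on one of the four cork discs of the dark rack, at any of the four places. Takes a plain grip from above on its straight sides; lid fixed.
- wide_centre (a point): The medium glass jar with a grey lid: 58 mm in diameter, 85 mm high. Site at its centre, on its axis, half-way up; z up along its axis. It stands upright on one of the four cork discs of the dark rack, at any of the four places. Takes a plain grip from above on its straight sides; lid fixed.
- slim_centre (a point): The small glass jar with a grey lid and green contents, the slimmer of the two with grey lids: 50 mm in diameter, 80 mm high. Site at its centre, on its axis, half-way up; z up along its axis. It stands upright on one of the four cork discs of the dark rack, at any of the four places. Takes a plain grip from above on its straight sides; lid fixed.
- shaker_centre (a point): The steel shaker, a plain metal cylinder with a darker domed top: 46 mm in diameter (48 mm at the rim of the top, above 58 mm), 80 mm high. Site at its centre, on its axis, half-way up; z up along its axis. It stands upright on one of the four cork discs of the dark rack, at any of the four places. Takes a plain grip from above on its straight sides; lid fixed.
- spot_oats: The cork disc, 76 mm in diameter and 2 mm thick, lying on the dark rack under the large jar at the start; it stays there and marks which place of the row that thing came from. All four discs look alike. Origin: centre of its underside, 16 mm above the worktop. Fixed.
- spot_wide: The cork disc, 76 mm in diameter and 2 mm thick, lying on the dark rack under the medium jar at the start; it stays there and marks which place of the row that thing came from. All four discs look alike. Origin: centre of its underside, 16 mm above the worktop. Fixed.
- spot_slim: The cork disc, 76 mm in diameter and 2 mm thick, lying on the dark rack under the small jar at the start; it stays there and marks which place of the row that thing came from. All four discs look alike. Origin: centre of its underside, 16 mm above the worktop. Fixed.
- spot_shaker: The cork disc, 76 mm in diameter and 2 mm thick, lying on the dark rack under the steel shaker at the start; it stays there and marks which place of the row that thing came from. All four discs look alike. Origin: centre of its underside, 16 mm above the worktop. Fixed.

How it is judged:
At the end, for the whole second after the job is handed in: Each of the four stands upright (within 7 degrees) on the light rack, released and at rest, at the mirror image of the place it had in the dark rack's row, within 13 mm of the centre of the cork mark along and across the rack (((y of spot_oats in the frame of full_rack between 0.1 and 0.14 m and y of oats_centre in the frame of empty_rack between -0.133 and -0.107 m) or (y of spot_oats in the frame of full_rack between 0.02 and 0.06 m and y of oats_centre in the frame of empty_rack between -0.053 and -0.027 m) or (y of spot_oats in the frame of full_rack between -0.06 and -0.02 m and y of oats_centre in the frame of empty_rack between 0.027 and 0.053 m) or (y of spot_oats in the frame of full_rack between -0.14 and -0.1 m and y of oats_centre in the frame of empty_rack between 0.107 and 0.133 m)) and x of oats_centre in the frame of empty_rack between -0.013 and 0.013 m and z of oats_centre in the frame of empty_rack between 0.059 and 0.071 m and angle between each of oats_centre, wide_centre, slim_centre, shaker_centre's own z axis and vertical below 0.12 rad and linear speed of each of oats, wide, slim, shaker below 0.02 m/s and contact force between each of oats, wide, slim, shaker and the fingers below 0.05 N and ((y of spot_wide in the frame of full_rack between 0.1 and 0.14 m and y of wide_centre in the frame of empty_rack between -0.133 and -0.107 m) or (y of spot_wide in the frame of full_rack between 0.02 and 0.06 m and y of wide_centre in the frame of empty_rack between -0.053 and -0.027 m) or (y of spot_wide in the frame of full_rack between -0.06 and -0.02 m and y of wide_centre in the frame of empty_rack between 0.027 and 0.053 m) or (y of spot_wide in the frame of full_rack between -0.14 and -0.1 m and y of wide_centre in the frame of empty_rack between 0.107 and 0.133 m)) and x of wide_centre in the frame of empty_rack between -0.013 and 0.013 m and z of wide_centre in the frame of empty_rack between 0.0525 and 0.0645 m and ((y of spot_slim in the frame of full_rack between 0.1 and 0.14 m and y of slim_centre in the frame of empty_rack between -0.133 and -0.107 m) or (y of spot_slim in the frame of full_rack between 0.02 and 0.06 m and y of slim_centre in the frame of empty_rack between -0.053 and -0.027 m) or (y of spot_slim in the frame of full_rack between -0.06 and -0.02 m and y of slim_centre in the frame of empty_rack between 0.027 and 0.053 m) or (y of spot_slim in the frame of full_rack between -0.14 and -0.1 m and y of slim_centre in the frame of empty_rack between 0.107 and 0.133 m)) and x of slim_centre in the frame of empty_rack between -0.013 and 0.013 m and z of slim_centre in the frame of empty_rack between 0.05 and 0.062 m and ((y of spot_shaker in the frame of full_rack between 0.1 and 0.14 m and y of shaker_centre in the frame of empty_rack between -0.133 and -0.107 m) or (y of spot_shaker in the frame of full_rack between 0.02 and 0.06 m and y of shaker_centre in the frame of empty_rack between -0.053 and -0.027 m) or (y of spot_shaker in the frame of full_rack between -0.06 and -0.02 m and y of shaker_centre in the frame of empty_rack between 0.027 and 0.053 m) or (y of spot_shaker in the frame of full_rack between -0.14 and -0.1 m and y of shaker_centre in the frame of empty_rack between 0.107 and 0.133 m)) and x of shaker_centre in the frame of empty_rack between -0.013 and 0.013 m and z of shaker_centre in the frame of empty_rack between 0.05 and 0.062 m); the robot touches nothing.
It fails at once if a jar or the shaker is tipped over (angle between any of oats_centre, wide_centre, slim_centre, shaker_centre's own z axis and vertical above 0.8 rad).
It fails at once if a jar or the shaker falls freely from well above the racks ((height (world z) of oats_centre above 0.097 m and linear speed of oats above 0.3 m/s and contact force between oats and the arm below 0.01 N and contact force between oats and the fingers below 0.01 N) or (height (world z) of wide_centre above 0.0905 m and linear speed of wide above 0.3 m/s and contact force between wide and the arm below 0.01 N and contact force between wide and the fingers below 0.01 N) or (height (world z) of slim_centre above 0.088 m and linear speed of slim above 0.3 m/s and contact force between slim and the arm below 0.01 N and contact force between slim and the fingers below 0.01 N) or (height (world z) of shaker_centre above 0.088 m and linear speed of shaker above 0.3 m/s and contact force between shaker and the arm below 0.01 N and contact force between shaker and the fingers below 0.01 N)).
It also fails if it takes over 115 s, if anything falls off the work surface, if the arm or the gripper's body presses on something with over 40 N, if the wrist force passes 120 N, or if a joint passes its speed limit or range.

### The arm

A 7-joint arm with a two-finger parallel gripper is mounted at the origin on a cart in front of the work surface, level with it; the furniture and walls round the work are solid. World frame = base frame: x ahead of the robot, y to its left, z up, the work surface at z = 0. Lengths are in m, angles in rad, forces in N, time in s.
With the tool pointing down it reaches from about 0.425 to 0.875 m from the base axis. Payload 4.7 kg.
Tool frame: the origin (TCP) lies midway between the tips of the shut fingers; the grasp point (between the pads) lies 19 mm behind it; x points along the fingers, z is the direction in which the jaws open and shut, and the axes are right-handed (so a half turn about x gives the same grasp; the last joint's range is limited). The gripper opens to 87 mm and grips with 3 to 60 N. Pads are 19 mm wide; open, the fingers measure 117 mm over their backs; the gripper's body (75 mm by 190 mm) begins 51 mm behind the grasp point.
Start: joints at [1.206, 0.321, -0.07, 1.45, 0.023, 1.371, -0.057], TCP at [0.24, -0.604, 0.223] pointing down, gripper open.
Joint ranges: [-2.86, 2.86], [-0.3, 2.09], [-1.38, 1.24], [0.06, 2.45], [-1.56, 4.7], [0.09, 2.05], [-2.69, 2.69]. Speed limits (rad/s): [2.57, 2.57, 3.14, 3.14, 3.14, 3.14, 3.14].

### API

Orientations are given as a rotation vector (axis times angle).
In Python, from bench import ctrl, vision, close_job gives the robot as it stands. The module is installed in compiled form; this text tells all that it offers.
- The arm moves only by the tool servo_tool, never from a script. Its argument "commands" is a list that holds one entry, the list of rows, each a list of 7 numbers: the turn, a rotation vector about the tool's x, y, z in degrees, then the shift along the tool's x, y, z in mm, then the finger opening in mm, from 0 to 87. In form: [[[wx, wy, wz, x, y, z, grip], ...]]. A call has 1 to 5 rows; each row is the pose to reach, as a shift and turn from the pose commanded when the call began, along the tool's axes at that moment; what a row does not reach only later rows make up. A row lasts 1/8 s, in which the tool goes at most 62.5 mm and 10.7 degrees, less where a joint would pass 70% of its speed; a pose out of reach is approached as far as the arm can. A call with a gripper value outside its range is refused whole. The fingers move at their own pace and stop on an object; "newtons" is the grip in N (left out, the last holds). Time passes only in rows, so rows that repeat a pose let the fingers close. It gives the time, the measured TCP pose, the force and the opening at its end, in the units of the state.
- ctrl.get_state(): the state, without advancing time (a new reading comes with each control period).
- vision.get_image(name): name is "side" or "top" or "wrist"; returns the picture (384x512x3 uint8, red, green, blue); there is no depth.
- vision.camera_info(name): a dict with "fov_y" (degrees; the focal length in pixels is half the picture's height over the tangent of half this angle, whatever the lens; pixels are square), "cx", "cy" (the principal point, pixels), "pose" (4x4, takes a point from camera to world coordinates). Camera axes: x right, y down, z forward; pixel columns grow to the right and rows downward; lengths in m; the calibration is good to about 2 mm. A picture is of the moment at which its call begins: read the wrist's pose just before it. camera_info takes no time and is no camera call; for the wrist camera it gives the pose at the moment of the call.
- close_job(): hands the job in, once; it reports no verdict.
The state is a dict: "time": time; "joint_positions": joint angles; "qd": joint speeds; "joint_torque": joint torques, N m; "position": TCP position; "tool_rot": TCP orientation; "ft_force": force on the tool from outside, world axes, zero at the start; "torque": the same for the moment, N m; "grip_width": opening from 0.0 (shut) to 1.0 (fully open).
Only numpy, scipy, OpenCV 4.12 (cv2) and the standard library are available. Lean on these libraries where they do the work, as an engineer would, in place of code of your own. Each camera call takes 0.05 s, during which the arm holds its last target. There are 200 camera calls.

## Working session

There is one attempt and no reset: what is moved stays moved. The work goes in short steps, Python scripts to look and compute and a tool call to move; the robot and the scene stay as the last step left them, time stands still between calls to the robot, and variables do not carry over. Pictures are saved under pics/ and viewed, about 12 in all and at most 16, crops included, and the job is handed in when it is done.

Besides the shell and the picture viewer there is one more tool, called after ">>>" as name(argument=value, ...) on one line, values as JSON. servo_tool: Moves the arm, as the interface text tells. Its arguments: {"type":"object","properties":{"commands":{"type":"array"},"newtons":{"type":"number"}},"required":["commands"]}

```bash
mkdir -p pics
python3 - <<'E'
from bench import ctrl, vision
import cv2
for n in("top","side"):
    im=vision.get_image(n); cv2.imwrite(f"pics/{n}0.png",im[:,:,::-1])
    c=vision.camera_info(n); print(n,c)
print(ctrl.get_state())
E
```

```text
top {'fov_y': 45.327320553281076, 'cx': 263.2486271054891, 'cy': 192.29168864995614, 'pose': array([[ 0.02172748, -0.99841333,  0.05194933,  0.47090806],
       [-0.99962377, -0.02256515, -0.0155929 ,  0.09528322],
       [ 0.0167404 , -0.05159099, -0.99852798,  1.02403233],
       [ 0.        ,  0.        ,  0.        ,  1.        ]])}
side {'fov_y': 43.21926324999292, 'cx': 254.37307574496344, 'cy': 195.6231781470268, 'pose': array([[ 0.96947954, -0.09399657,  0.22643778,  0.3413268 ],
       [-0.24494696, -0.41093134,  0.87814374, -0.73189149],
       [ 0.01050788, -0.90680763, -0.4214137 ,  0.45691014],
       [ 0.        ,  0.        ,  0.        ,  1.        ]])}
{'time': 0.1, 'joint_positions': array([ 1.20612135,  0.32174809, -0.07008082,  1.45155536,  0.02261817,
        1.370838  , -0.05688161]), 'qd': array([-3.40011097e-04, -2.36098500e-03,  2.16439611e-04, -2.77369980e-03,
       -8.67115861e-04, -2.56950507e-04,  6.34167950e-06]), 'joint_torque': array([ 4.34999274e-04, -4.92569304e+01, -4.05523963e-01, -3.13403070e+01,
       -6.41196314e-02,  3.94291466e-02,  1.08230111e-04]), 'position': array([ 0.24011542, -0.60347371,  0.22157021]), 'tool_rot': array([ 0.92672392,  1.3664889 , -0.92525214]), 'ft_force': array([ 0.06542907, -0.46411818,  0.5277754 ]), 'torque': array([0.0315308 , 0.0210367 , 0.03198265]), 'grip_width': 0.9985729029889642}
```

View pics/top0.png

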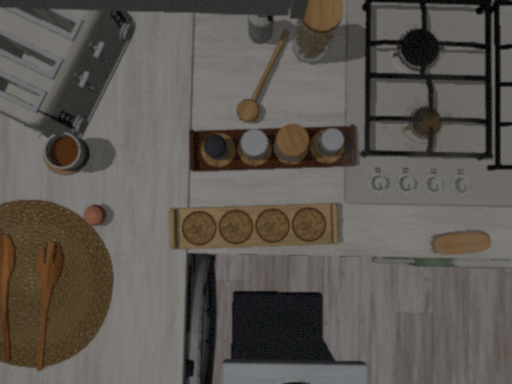

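View pics/side0.png

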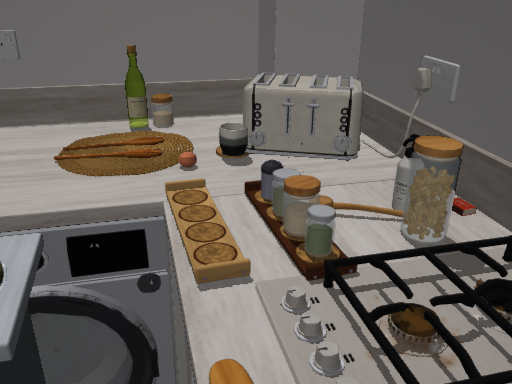

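Seen in both pictures: left to right on the dark (farther) rack: shaker, wide, oats, slim. The light rack is nearer. I'll enlarge it to measure.

Run:
```python
import cv2
im=cv2.imread("pics/top0.png")[115:260,160:365]
im=cv2.convertScaleAbs(im,alpha=1.8)
cv2.imwrite("pics/crop1.png",cv2.resize(im,None,fx=3.9,fy=3.9,interpolation=cv2.INTER_CUBIC))
```

```text
(no output)
```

View pics/crop1.png

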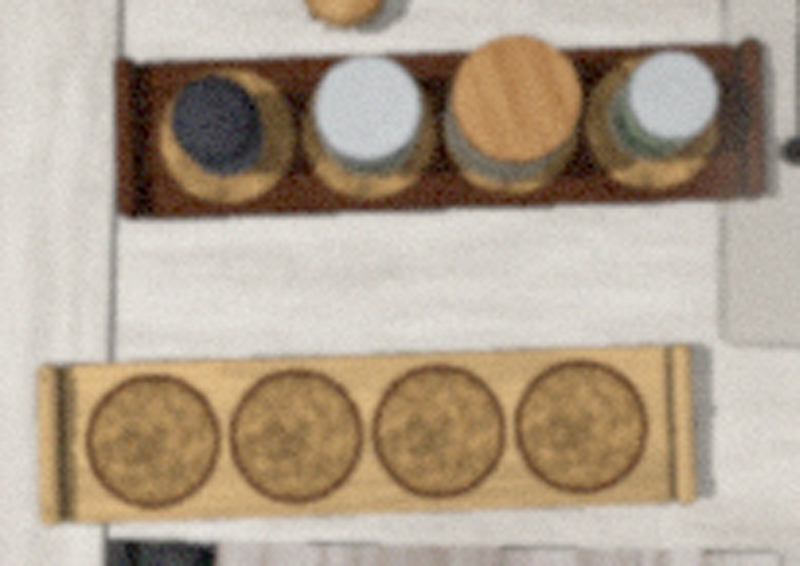

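```bash
cat > h.py <<'E'
import numpy as np
from bench import vision
def ray(cam,px,z,info=None):
    c=info or vision.camera_info(cam); f=192/np.tan(np.radians(c["fov_y"]/2)); T=c["pose"]
    d=T[:3,:3]@np.array([(px[0]-c["cx"])/f,(px[1]-c["cy"])/f,1]); o=T[:3,3]
    return o+d*(z-o[2])/d[2]
E
python3 - <<'E'
from h import *
from scipy.spatial.transform import Rotation as R
from bench import ctrl
g=lambda p,z:ray("top",((p[0]+.5)/3.9-.5+160,(p[1]+.5)/3.9-.5+115),z)
L=np.array([g(p,.018) for p in [(153,441),(296,435.5),(439,430),(581.5,426)]])
D=np.array([g(p,.018) for p in [(229,137),(370,132),(512,128),(653,123)]])
T=np.array([g(*p) for p in [((217,122),.094),((368,108),.103),((516,98),.116),((674,95),.098)]])
for n,A in(("L",L),("D",D),("T",T)): print(n,A.round(4).tolist(),np.linalg.norm(np.diff(A,axis=0),axis=1).round(4), A.mean(0), np.degrees(np.arctan2(*(A[0]-A[3])[:2])))
s=ctrl.get_state();print(R.from_rotvec(s["tool_rot"]).as_matrix().round(3))
print(vision.camera_info("wrist"))
E
```

```text
L [[0.4429, 0.2181, 0.018], [0.4477, 0.1384, 0.018], [0.4524, 0.0585, 0.018], [0.4564, -0.0214, 0.018]] [0.0798 0.0801 0.08  ] [0.44983808 0.09839812 0.018     ] -3.2254620910877545
D [[0.6146, 0.1803, 0.018], [0.6194, 0.1009, 0.018], [0.6236, 0.0208, 0.018], [0.6284, -0.0591, 0.018]] [0.0795 0.0803 0.08  ] [0.6214885  0.06072289 0.018     ] -3.289891598513336
T [[0.6115, 0.1803, 0.094], [0.6193, 0.1018, 0.103], [0.6242, 0.0263, 0.116], [0.6308, -0.0576, 0.098]] [0.0795 0.0768 0.086 ] [0.62144057 0.06269453 0.10275   ] -4.649671567706839
[[-0.001  0.929  0.37 ]
 [ 0.002  0.37  -0.929]
 [-1.    -0.    -0.002]]
{'fov_y': 67.14709753196738, 'cx': 253.12669225542663, 'cy': 186.06160638093306, 'pose': array([[ 0.37072921, -0.89258067, -0.25663127,  0.31026895],
       [-0.92873789, -0.35700881, -0.09995316, -0.57717621],
       [-0.00240337,  0.27539874, -0.96132708,  0.38513687],
       [ 0.        ,  0.        ,  0.        ,  1.        ]])}
```

>>> servo_tool(commands=[[[-7,0,0,0,50,-32,87],[-14,0,0,0,100,-64,87],[-21,0,0,0,150,-96,87],[-28,0,0,0,200,-128,87],[-35,0,0,0,250,-160,87]]], newtons=30)

```text
time: 0.72
position: [0.4142, -0.361, 0.2223]
tool_rot: [0.452, 1.523, -0.452]
ft_force: [0.6, -0.3, -0.2]
grip_width: 1.0
```

```bash
cat > go.py <<'E'
import sys; from h import *
from bench import ctrl
from scipy.spatial.transform import Rotation as R
s=ctrl.get_state(); M=R.from_rotvec(s["tool_rot"]).as_matrix(); p=s["position"]
want=np.array([[0,-.0563,.9984],[0,.9984,.0563],[-1,0,0]])
print("t",s["time"],"p",p.round(4),"w",s["grip_width"]*87,"F",s["ft_force"].round(1))
print("rot",np.degrees(R.from_matrix(M.T@want).as_rotvec()).round(2))
for i in range(1,len(sys.argv),3):
    t=np.array(list(map(float,sys.argv[i:i+3]))); print(t,"shift mm",(M.T@(t-p)*1e3).round(1), "aligned",(want.T@(t-p)*1e3).round(1))
E
python3 go.py .6296 -.0583 .2
```

```text
t 0.725 p [ 0.4142 -0.361   0.2223] w 86.96522315086641 F [ 0.6 -0.3 -0.2]
rot [-3.63e+01 -2.00e-02  0.00e+00]
[ 0.6296 -0.0583  0.2   ] shift mm [ 22.2 371.2  15.4] aligned [ 22.3 290.1 232.1]
```

>>> servo_tool(commands=[[[-8,0,0,0,58,3,87],[-16,0,0,0,116,6,87],[-24,0,0,0,174,9,87],[-32,0,0,0,232,10,87],[-36.3,0,0,0,290,12,87]]])

```text
time: 1.35
position: [0.5833, -0.1256, 0.2223]
tool_rot: [-0.043, 1.571, 0.043]
ft_force: [-0.3, -1.1, 0.7]
grip_width: 1.001
```

>>> servo_tool(commands=[[[0,0,0,0,0,0,87],[0,0,0,0,0,0,87]]])

```text
time: 1.6
position: [0.5822, -0.1276, 0.2219]
tool_rot: [-0.041, 1.572, 0.041]
ft_force: [0.3, -0.3, -0.7]
grip_width: 0.994
```

```bash
python3 go.py .6296 -.0583 .055
python3 - <<'E'
from bench import vision
import cv2,pickle
i=vision.camera_info("wrist"); im=vision.get_image("wrist"); pickle.dump(i,open("w1.pkl","wb"))
cv2.imwrite("pics/w1.png",cv2.resize(im[:,:,::-1],None,fx=1.5,fy=1.5))
print(i["pose"].round(3))
E
```

```text
t 1.6 p [ 0.5822 -0.1276  0.2219] w 86.468790783415 F [ 0.3 -0.3 -0.7]
rot [-0.24 -0.08  0.02]
[ 0.6296 -0.0583  0.055 ] shift mm [166.8  66.8  51.2] aligned [166.9  66.5  51.2]
[[ 0.999  0.051  0.014  0.578]
 [ 0.053 -0.96  -0.275 -0.053]
 [-0.001  0.276 -0.961  0.385]
 [ 0.     0.     0.     1.   ]]
```

View pics/w1.png

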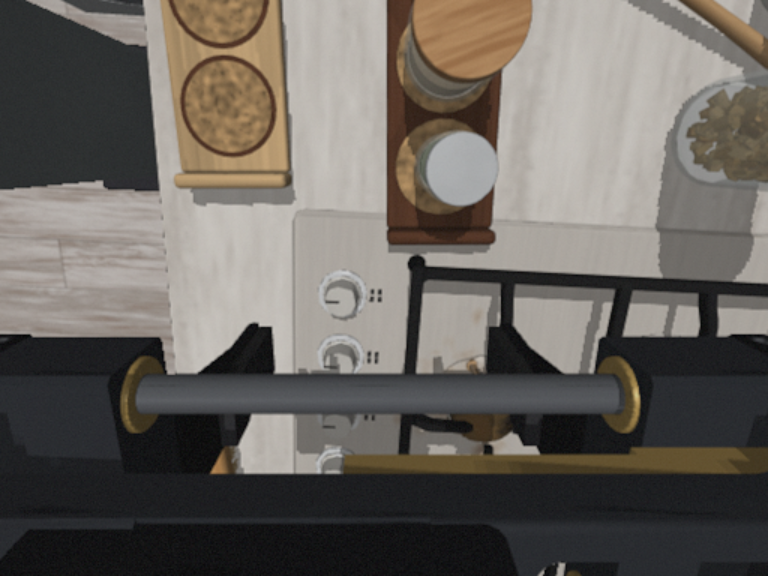

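Run:
```python
from h import *; import pickle
i=pickle.load(open("w1.pkl","rb"))
for n,p,z in(("slim",(458,169),.098),("lightR",(228.5,106),.018),("oats",(472,22),.116),("slimdisc",(443,166),.018)): print(n,ray("",((p[0]+.5)/1.5-.5,(p[1]+.5)/1.5-.5),z,i).round(4))
```

```text
slim [ 0.6285 -0.0594  0.098 ]
lightR [ 0.4563 -0.0226  0.018 ]
oats [0.6249 0.0198 0.116 ]
slimdisc [ 0.6299 -0.0593  0.018 ]
```

>>> servo_tool(commands=[[[0,0,0,0,40,30,87],[-0.2,0,0,0,66,51,87],[-0.2,0,0,30,66,51,87],[-0.2,0,0,80,66,51,87],[-0.2,0,0,120,66,51,87]]])

```text
time: 2.28
position: [0.629, -0.0614, 0.1006]
tool_rot: [-0.042, 1.572, 0.04]
ft_force: [-0.7, -0.1, 0.1]
grip_width: 1.007
```

```bash
python3 go.py .629 -.0588 .055
```

```text
t 2.275 p [ 0.629  -0.0614  0.1006] w 87.57400980296053 F [-0.7 -0.1  0.1]
rot [-0.24 -0.08  0.08]
[ 0.629  -0.0588  0.055 ] shift mm [45.6  2.6  0.2] aligned [45.6  2.6  0.1]
```

>>> servo_tool(commands=[[[0,0,0,20,2,0,87],[0,0,0,43,2,0,87],[0,0,0,43,2,0,40],[0,0,0,43,2,0,40],[0,0,0,43,2,0,40]]])

```text
time: 2.9
position: [0.6311, -0.0568, 0.0612]
tool_rot: [-0.044, 1.568, 0.043]
ft_force: [-1.0, 0.1, 0.1]
grip_width: 0.745
```

>>> servo_tool(commands=[[[0,0,0,0,0,0,40],[0,0,0,0,0,0,40],[0,0,0,0,0,0,40]]])

```text
time: 3.28
position: [0.6306, -0.0566, 0.0602]
tool_rot: [-0.044, 1.569, 0.044]
ft_force: [1.7, 0.3, 3.4]
grip_width: 0.557
```

```bash
python3 go.py .443 .2181 .185
```

```text
t 3.275 p [ 0.6306 -0.0566  0.0602] w 48.47787544193428 F [1.7 0.3 3.4]
rot [-0.02  0.07  0.03]
[0.443  0.2181 0.185 ] shift mm [-125.1  284.7 -171.8] aligned [-124.8  284.8 -171.8]
```

>>> servo_tool(commands=[[[0,0,0,-5,0,0,40],[0,0,0,-25,0,0,40],[0,0,0,-60,0,0,40],[0,0,0,-95,0,0,40],[0,0,0,-125,0,0,40]]])

```text
time: 3.9
position: [0.6303, -0.0562, 0.1872]
tool_rot: [-0.044, 1.569, 0.044]
ft_force: [0.0, -0.2, -3.0]
grip_width: 0.551
```

>>> servo_tool(commands=[[[0,0,0,0,25,-15,40],[0,0,0,0,70,-42,40],[0,0,0,0,120,-72,40],[0,0,0,0,170,-102,40],[0,0,0,0,215,-130,40]]])

```text
time: 4.53
position: [0.4868, 0.1531, 0.1857]
tool_rot: [-0.045, 1.569, 0.045]
ft_force: [-0.2, 1.1, -1.5]
grip_width: 0.556
```

>>> servo_tool(commands=[[[0,0,0,0,40,-25,40],[0,0,0,0,60,-37,40],[0,0,0,0,69,-42,40],[0,0,0,0,69,-42,40],[0,0,0,0,69,-42,40]]])

```text
time: 5.15
position: [0.4433, 0.2162, 0.1846]
tool_rot: [-0.043, 1.57, 0.042]
ft_force: [0.4, -0.3, -2.4]
grip_width: 0.556
```

```bash
python3 go.py .443 .2175 .06;  python3 - <<'E'
from bench import vision
import cv2
im=vision.get_image("side")[90:300,130:380]
cv2.imwrite("pics/s1.png",cv2.resize(im[:,:,::-1],None,fx=2.5,fy=2.5))
E
```

```text
t 5.15 p [0.4433 0.2162 0.1846] w 48.39867864797029 F [ 0.4 -0.3 -2.4]
rot [-0.14  0.01  0.03]
[0.443  0.2175 0.06  ] shift mm [124.6   1.4  -0.3] aligned [124.6   1.4  -0.2]
```

View pics/s1.png

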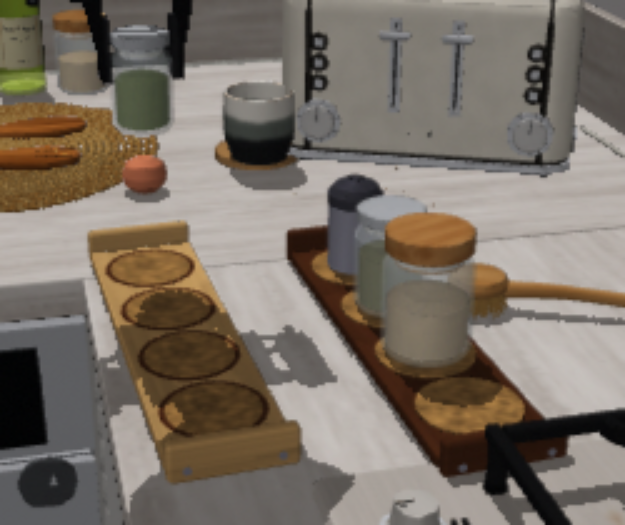

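>>> servo_tool(commands=[[[0,0,0,35,1,0,40],[0,0,0,75,1,0,40],[0,0,0,105,1,0,40],[0,0,0,119,1,0,40],[0,0,0,124,1,0,40]]])

```text
time: 5.82
position: [0.4426, 0.218, 0.0601]
tool_rot: [-0.043, 1.571, 0.043]
ft_force: [-0.7, 1.0, -2.6]
grip_width: 0.559
```

>>> servo_tool(commands=[[[0,0,0,1,0,0,40],[0,0,0,1,0,0,40]]])

```text
time: 6.08
position: [0.4432, 0.2188, 0.0605]
tool_rot: [-0.044, 1.569, 0.044]
ft_force: [-0.2, 0.3, -2.8]
grip_width: 0.556
```

>>> servo_tool(commands=[[[0,0,0,1,0,0,40],[0,0,0,2,0,0,40],[0,0,0,2,0,0,40]]])

```text
time: 6.45
position: [0.4428, 0.2186, 0.0581]
tool_rot: [-0.044, 1.569, 0.044]
ft_force: [-0.3, -1.8, 2.8]
grip_width: 0.559
```

Contact. Release, then rise.

>>> servo_tool(commands=[[[0,0,0,0,0,0,87],[0,0,0,0,0,0,87],[0,0,0,0,0,0,87],[0,0,0,0,0,0,87],[0,0,0,0,0,0,87]]])

```text
time: 7.08
position: [0.4423, 0.2185, 0.0574]
tool_rot: [-0.044, 1.57, 0.044]
ft_force: [0.4, 0.0, 0.1]
grip_width: 0.976
```

>>> servo_tool(commands=[[[0,0,0,-10,0,0,87],[0,0,0,-50,0,0,87],[0,0,0,-90,0,0,87],[0,0,0,-120,0,0,87],[0,0,0,-140,0,0,87]]])

```text
time: 7.7
position: [0.4429, 0.219, 0.2]
tool_rot: [-0.044, 1.568, 0.044]
ft_force: [-0.5, -0.6, -0.9]
grip_width: 0.999
```

```bash
python3 go.py .624 .0215 .195;  python3 - <<'E'
from bench import vision
import cv2
im=vision.get_image("wrist")
cv2.imwrite("pics/w2.png",im[:,:,::-1])
im=vision.get_image("top"); cv2.imwrite("pics/top1.png",im[:,:,::-1])
E
```

```text
t 7.7 p [0.4429 0.219  0.2   ] w 86.9199944872516 F [-0.5 -0.6 -0.9]
rot [-0.01  0.16 -0.01]
[0.624  0.0215 0.195 ] shift mm [   5.4 -207.4  169.7] aligned [   5.  -207.4  169.7]
```

View pics/w2.png

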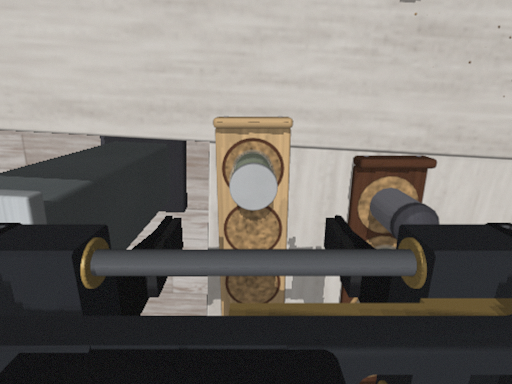

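The small jar (lid at 253,186) stands upright on the left disc. Next, oats.

>>> servo_tool(commands=[[[0,0,0,0,-42,34,87],[0,0,0,0,-90,73,87],[0,0,0,0,-138,112,87],[0,0,0,0,-186,151,87],[0,0,0,0,-207,170,87]]])

```text
time: 8.43
position: [0.625, 0.0166, 0.1956]
tool_rot: [-0.041, 1.572, 0.039]
ft_force: [-0.1, 1.5, -0.3]
grip_width: 1.003
```

>>> servo_tool(commands=[[[0,0,0,0,0,0,87],[0,0,0,0,0,0,87],[0,0,0,20,0,0,87]]])

```text
time: 8.8
position: [0.6241, 0.0234, 0.1785]
tool_rot: [-0.046, 1.567, 0.046]
ft_force: [0.2, 0.6, -0.1]
grip_width: 0.999
```

```bash
python3 go.py .624 .0215 .062;  python3 - <<'E'
from bench import vision
import cv2,pickle
i=vision.camera_info("wrist"); im=vision.get_image("wrist"); pickle.dump(i,open("w3.pkl","wb"))
cv2.imwrite("pics/w3.png",cv2.resize(im[:,:,::-1],None,fx=1.5,fy=1.5))
E
```

```text
t 8.8 p [0.6241 0.0234 0.1785] w 86.90605742313149 F [ 0.2  0.6 -0.1]
rot [0.13 0.2  0.  ]
[0.624  0.0215 0.062 ] shift mm [116.5  -1.9  -0.6] aligned [116.5  -1.9  -0.2]
```

View pics/w3.png

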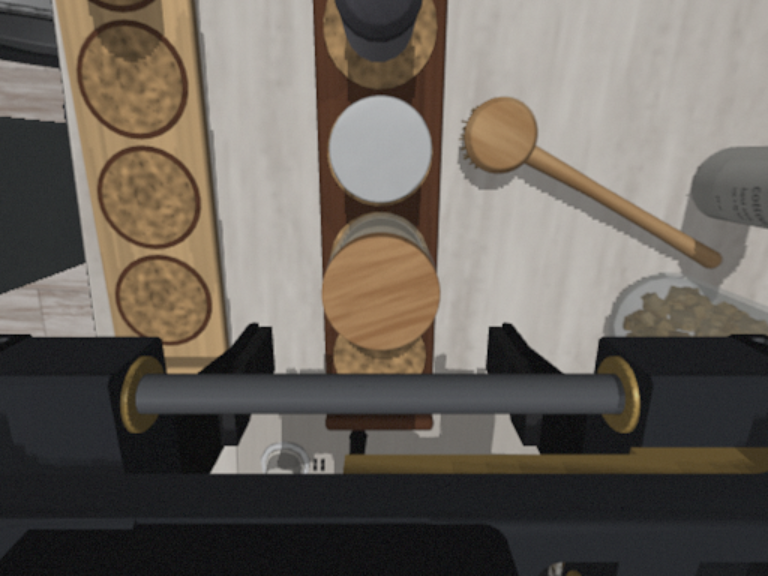

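Run:
```python
from h import *; import pickle
i=pickle.load(open("w3.pkl","rb"))
for n,p,z in(("oats",(381,292),.116),("wide",(380.5,149.5),.103),("brush",(500,135),.03),("L2",(133,79),.018),("L3",(149,196),.018)): print(n,ray("",((p[0]+.5)/1.5-.5,(p[1]+.5)/1.5-.5),z,i).round(4))
```

```text
oats [0.6246 0.0257 0.116 ]
wide [0.6199 0.1004 0.103 ]
brush [0.7012 0.1156 0.03  ]
L2 [0.4483 0.1375 0.018 ]
L3 [0.4524 0.0586 0.018 ]
```

>>> servo_tool(commands=[[[0,0,0,30,2,0,87],[0,0,0,75,2,0,87],[0,0,0,105,2,0,87],[0,0,0,116,2,0,87],[0,0,0,116,2,0,60]]])

```text
time: 9.48
position: [0.623, 0.0237, 0.0611]
tool_rot: [-0.045, 1.572, 0.045]
ft_force: [-0.3, -0.4, 1.1]
grip_width: 0.949
```

>>> servo_tool(commands=[[[0,0,0,0,0,0,60],[0,0,0,0,0,0,60],[0,0,0,0,0,0,60],[0,0,0,0,0,0,60]]])

```text
time: 9.98
position: [0.6249, 0.0235, 0.0631]
tool_rot: [-0.044, 1.567, 0.044]
ft_force: [0.2, 0.1, 5.8]
grip_width: 0.774
```

```bash
python3 go.py .4478 .1380 .19
```

```text
t 9.975 p [0.6249 0.0235 0.0631] w 67.36084342115507 F [0.2 0.1 5.8]
rot [-0.02  0.17  0.01]
[0.4478 0.138  0.19  ] shift mm [-127.4  124.2 -170. ] aligned [-126.9  124.3 -170.3]
```

>>> servo_tool(commands=[[[0,0,0,-5,0,0,60],[0,0,0,-20,0,0,60],[0,0,0,-55,0,0,60],[0,0,0,-95,0,0,60],[0,0,0,-125,0,0,60]]])

```text
time: 10.6
position: [0.6236, 0.0235, 0.1888]
tool_rot: [-0.044, 1.569, 0.044]
ft_force: [-0.2, -0.7, -2.6]
grip_width: 0.777
```

>>> servo_tool(commands=[[[0,0,0,0,15,-20,60],[0,0,0,0,40,-55,60],[0,0,0,0,70,-97,60],[0,0,0,0,98,-135,60],[0,0,0,0,115,-158,60]]])

```text
time: 11.22
position: [0.4569, 0.1309, 0.1867]
tool_rot: [-0.047, 1.571, 0.045]
ft_force: [0.6, -0.1, -2.8]
grip_width: 0.779
```

>>> servo_tool(commands=[[[0,0,0,0,8,-12,60],[0,0,0,0,8,-12,60],[0,0,0,0,8,-12,60]]])

```text
time: 11.6
position: [0.448, 0.1357, 0.1867]
tool_rot: [-0.043, 1.57, 0.043]
ft_force: [0.1, -0.7, -3.7]
grip_width: 0.777
```

```bash
python3 go.py .4478 .1375 .063
```

```text
t 11.6 p [0.448  0.1357 0.1867] w 67.62995489296122 F [ 0.1 -0.7 -3.7]
rot [-0.11  0.04  0.  ]
[0.4478 0.1375 0.063 ] shift mm [123.7   1.9  -0.2] aligned [ 1.237e+02  1.800e+00 -1.000e-01]
```

>>> servo_tool(commands=[[[0,0,0,30,1,0,60],[0,0,0,70,1,0,60],[0,0,0,102,1,0,60],[0,0,0,118,1,0,60],[0,0,0,124,1,0,60]]])

```text
time: 12.22
position: [0.4472, 0.1373, 0.0619]
tool_rot: [-0.043, 1.572, 0.044]
ft_force: [1.0, -0.1, -2.0]
grip_width: 0.776
```

>>> servo_tool(commands=[[[0,0,0,1,0,0,60],[0,0,0,2,0,0,60],[0,0,0,2,0,0,60]]])

```text
time: 12.6
position: [0.4475, 0.1377, 0.0613]
tool_rot: [-0.044, 1.569, 0.044]
ft_force: [0.1, 0.0, -2.3]
grip_width: 0.768
```

>>> servo_tool(commands=[[[0,0,0,1,0,0,60],[0,0,0,1,0,0,60],[0,0,0,1,0,0,60]]])

```text
time: 12.98
position: [0.4476, 0.1377, 0.061]
tool_rot: [-0.044, 1.569, 0.043]
ft_force: [-2.2, 0.4, 5.8]
grip_width: 0.774
```

Contact; release.

>>> servo_tool(commands=[[[0,0,0,0,0,0,87],[0,0,0,0,0,0,87],[0,0,0,0,0,0,87],[0,0,0,0,0,0,87],[0,0,0,0,0,0,87]]])

```text
time: 13.6
position: [0.4469, 0.1377, 0.0595]
tool_rot: [-0.044, 1.57, 0.044]
ft_force: [0.1, 0.2, -0.0]
grip_width: 0.996
```

>>> servo_tool(commands=[[[0,0,0,-10,0,0,87],[0,0,0,-45,0,0,87],[0,0,0,-85,0,0,87],[0,0,0,-120,0,0,87],[0,0,0,-135,0,0,87]]])

```text
time: 14.22
position: [0.448, 0.1381, 0.197]
tool_rot: [-0.044, 1.566, 0.044]
ft_force: [-0.0, -0.4, -1.1]
grip_width: 1.003
```

```bash
python3 go.py .6196 .1005 .195
```

```text
t 14.225 p [0.448  0.1381 0.197 ] w 87.2544375023212 F [-0.  -0.4 -1.1]
rot [-0.02  0.23  0.02]
[0.6196 0.1005 0.195 ] shift mm [  2.7 -47.1 169.2] aligned [  2.  -47.2 169.2]
```

>>> servo_tool(commands=[[[0,0,0,0,-12,40,80],[0,0,0,0,-26,90,74],[0,0,0,0,-39,140,74],[0,0,0,0,-47,169,74],[0,0,0,0,-47,169,74]]])

```text
time: 14.85
position: [0.6193, 0.0989, 0.1925]
tool_rot: [-0.041, 1.573, 0.043]
ft_force: [-0.6, -0.1, 0.2]
grip_width: 0.853
```

>>> servo_tool(commands=[[[0,0,0,0,0,0,74],[0,0,0,20,0,0,74]]])

```text
time: 15.1
position: [0.6184, 0.1012, 0.1755]
tool_rot: [-0.045, 1.567, 0.045]
ft_force: [-0.3, 0.1, -0.3]
grip_width: 0.852
```

```bash
python3 go.py .6196 .1005 .054;  python3 - <<'E'
from bench import vision
import cv2,pickle
i=vision.camera_info("wrist"); im=vision.get_image("wrist"); pickle.dump(i,open("w4.pkl","wb"))
cv2.imwrite("pics/w4.png",cv2.resize(im[:,:,::-1],None,fx=1.5,fy=1.5))
E
```

```text
t 15.1 p [0.6184 0.1012 0.1755] w 74.08324398820132 F [-0.3  0.1 -0.3]
rot [0.04 0.19 0.01]
[0.6196 0.1005 0.054 ] shift mm [121.5  -0.7   0.7] aligned [121.5  -0.8   1.1]
```

View pics/w4.png

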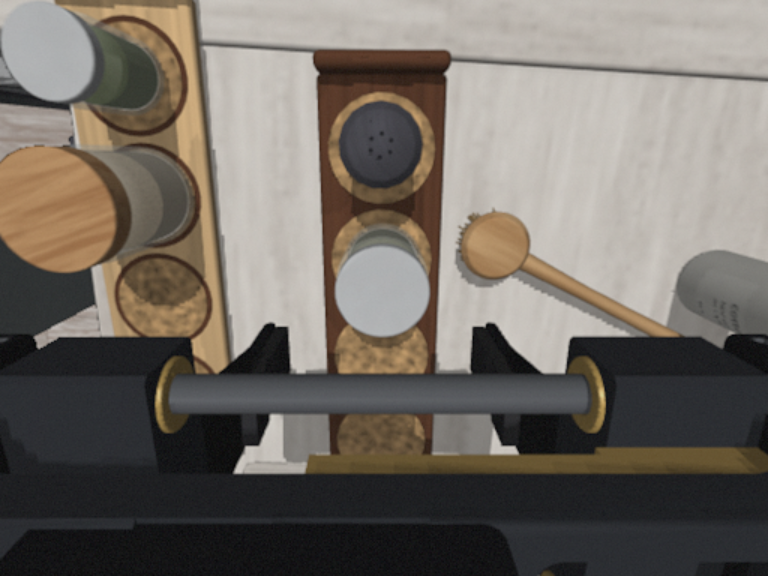

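Run:
```python
from h import *; import pickle
i=pickle.load(open("w4.pkl","rb"))
for n,p,z in(("wide",(382,288),.103),("shaker",(381,143),.092),("brush",(496,245),.04),("brushedge",(460,245),.03)): print(n,ray("",((p[0]+.5)/1.5-.5,(p[1]+.5)/1.5-.5),z,i).round(4))
```

```text
wide [0.6196 0.1028 0.103 ]
shaker [0.6145 0.1817 0.092 ]
brush [0.6993 0.1195 0.04  ]
brushedge [0.6761 0.1161 0.03  ]
```

>>> servo_tool(commands=[[[0,0,0,30,0,1,74],[0,0,0,75,0,1,74],[0,0,0,108,0,1,74],[0,0,0,121,0,1,74],[0,0,0,121,0,1,50]]])

```text
time: 15.78
position: [0.6185, 0.1002, 0.053]
tool_rot: [-0.044, 1.572, 0.044]
ft_force: [0.0, -0.1, -0.2]
grip_width: 0.799
```

>>> servo_tool(commands=[[[0,0,0,0,0,0,50],[0,0,0,0,0,0,50],[0,0,0,0,0,0,50],[0,0,0,0,0,0,50]]])

```text
time: 16.27
position: [0.6204, 0.1005, 0.0552]
tool_rot: [-0.044, 1.568, 0.044]
ft_force: [-0.2, 0.2, 6.4]
grip_width: 0.654
```

```bash
python3 go.py .4524 .0585 .179
```

```text
t 16.275 p [0.6204 0.1005 0.0552] w 56.85454903846947 F [-0.2  0.2  6.4]
rot [-0.03  0.15 -0.  ]
[0.4524 0.0585 0.179 ] shift mm [-124.3  -32.6 -169.8] aligned [-123.8  -32.5 -170.1]
```

>>> servo_tool(commands=[[[0,0,0,-5,0,0,50],[0,0,0,-20,0,0,50],[0,0,0,-55,0,0,50],[0,0,0,-95,0,0,50],[0,0,0,-125,0,0,50]]])

```text
time: 16.9
position: [0.6196, 0.1004, 0.181]
tool_rot: [-0.044, 1.569, 0.044]
ft_force: [-0.1, -0.2, -2.0]
grip_width: 0.65
```

>>> servo_tool(commands=[[[0,0,0,0,-4,-20,50],[0,0,0,0,-12,-60,50],[0,0,0,0,-21,-105,50],[0,0,0,0,-29,-145,50],[0,0,0,0,-33,-165,50]]])

```text
time: 17.52
position: [0.4543, 0.0575, 0.1788]
tool_rot: [-0.045, 1.571, 0.042]
ft_force: [-0.2, 0.1, -1.9]
grip_width: 0.654
```

>>> servo_tool(commands=[[[0,0,0,0,0,-4,50],[0,0,0,0,0,-4,50],[0,0,0,0,0,-4,50]]])

```text
time: 17.9
position: [0.4532, 0.0583, 0.1787]
tool_rot: [-0.044, 1.57, 0.045]
ft_force: [0.4, 0.2, -1.9]
grip_width: 0.65
```

```bash
python3 go.py .4524 .0575 .055
```

```text
t 17.9 p [0.4532 0.0583 0.1787] w 56.51013856028259 F [ 0.4  0.2 -1.9]
rot [ 0.01  0.03 -0.04]
[0.4524 0.0575 0.055 ] shift mm [123.7  -0.9  -0.9] aligned [123.7  -0.8  -0.8]
```

>>> servo_tool(commands=[[[0,0,0,30,-1,-1,50],[0,0,0,70,-1,-1,50],[0,0,0,102,-1,-1,50],[0,0,0,118,-1,-1,50],[0,0,0,124,-1,-1,50]]])

```text
time: 18.52
position: [0.4515, 0.0572, 0.0539]
tool_rot: [-0.043, 1.571, 0.045]
ft_force: [-0.8, 0.6, -2.0]
grip_width: 0.651
```

>>> servo_tool(commands=[[[0,0,0,1,0,0,50],[0,0,0,2,0,0,50],[0,0,0,3,0,0,50],[0,0,0,3,0,0,50]]])

```text
time: 19.02
position: [0.4525, 0.0568, 0.0532]
tool_rot: [-0.045, 1.569, 0.043]
ft_force: [-2.9, -0.2, 6.2]
grip_width: 0.648
```

>>> servo_tool(commands=[[[0,0,0,0,0,0,87],[0,0,0,0,0,0,87],[0,0,0,0,0,0,87],[0,0,0,0,0,0,87],[0,0,0,0,0,0,87]]])

```text
time: 19.65
position: [0.4514, 0.0567, 0.0515]
tool_rot: [-0.044, 1.57, 0.044]
ft_force: [-0.1, 0.5, -0.0]
grip_width: 0.994
```

>>> servo_tool(commands=[[[0,0,0,-10,0,0,87],[0,0,0,-45,0,0,87],[0,0,0,-85,0,0,87],[0,0,0,-120,0,0,87],[0,0,0,-135,0,0,87]]])

```text
time: 20.27
position: [0.4526, 0.0569, 0.189]
tool_rot: [-0.045, 1.567, 0.043]
ft_force: [0.8, -0.7, -0.1]
grip_width: 1.001
```

```bash
python3 go.py .6145 .1810 .188
```

```text
t 20.275 p [0.4526 0.0569 0.189 ] w 87.07695943425598 F [ 0.8 -0.7 -0.1]
rot [-0.02  0.22  0.06]
[0.6145 0.181  0.188 ] shift mm [  1.5 114.8 168.6] aligned [  1.  114.8 168.6]
```

>>> servo_tool(commands=[[[0,0,0,0,25,35,78],[0,0,0,0,56,80,78],[0,0,0,0,86,125,78],[0,0,0,0,110,160,78],[0,0,0,0,115,168,78]]])

```text
time: 20.9
position: [0.6131, 0.1831, 0.1846]
tool_rot: [-0.044, 1.573, 0.048]
ft_force: [-0.1, -0.2, -0.8]
grip_width: 0.897
```

>>> servo_tool(commands=[[[0,0,0,0,0,0,78],[0,0,0,15,0,0,78],[0,0,0,40,0,0,78],[0,0,0,60,0,0,78],[0,0,0,60,0,0,78]]])

```text
time: 21.52
position: [0.6112, 0.1794, 0.1244]
tool_rot: [-0.045, 1.574, 0.042]
ft_force: [-0.3, 0.9, -0.1]
grip_width: 0.899
```

```bash
python3 go.py .6145 .1810 .041
```

```text
t 21.525 p [0.6112 0.1794 0.1244] w 78.17881895682889 F [-0.3  0.9 -0.1]
rot [-0.06 -0.2   0.1 ]
[0.6145 0.181  0.041 ] shift mm [83.4  1.5  3.7] aligned [83.4  1.4  3.4]
```

>>> servo_tool(commands=[[[0,0,0,30,1,3,78],[0,0,0,65,1,3,78],[0,0,0,83,1,3,78],[0,0,0,83,1,3,78],[0,0,0,83,1,3,36]]])

```text
time: 22.15
position: [0.6167, 0.1826, 0.0451]
tool_rot: [-0.043, 1.568, 0.044]
ft_force: [-0.0, -0.5, 0.6]
grip_width: 0.844
```

>>> servo_tool(commands=[[[0,0,0,0,0,0,36],[0,0,0,0,0,0,36],[0,0,0,0,0,0,36],[0,0,0,0,0,0,36],[0,0,0,0,0,0,36]]])

```text
time: 22.78
position: [0.6157, 0.1822, 0.0439]
tool_rot: [-0.044, 1.57, 0.044]
ft_force: [-1.3, -0.2, 3.8]
grip_width: 0.531
```

```bash
python3 go.py .4564 -.022 .168
```

```text
t 22.775 p [0.6157 0.1822 0.0439] w 46.21495551384727 F [-1.3 -0.2  3.8]
rot [-0.02  0.01  0.01]
[ 0.4564 -0.022   0.168 ] shift mm [-124.1 -195.  -170.5] aligned [-124.1 -194.9 -170.6]
```

>>> servo_tool(commands=[[[0,0,0,-5,0,0,36],[0,0,0,-20,0,0,36],[0,0,0,-55,0,0,36],[0,0,0,-95,0,0,36],[0,0,0,-125,0,0,36]]])

```text
time: 23.4
position: [0.6162, 0.1826, 0.1713]
tool_rot: [-0.044, 1.568, 0.044]
ft_force: [-0.4, 1.0, -1.7]
grip_width: 0.53
```

>>> servo_tool(commands=[[[0,0,0,0,-18,-16,36],[0,0,0,0,-50,-44,36],[0,0,0,0,-88,-77,36],[0,0,0,0,-126,-110,36],[0,0,0,0,-160,-140,36]]])

```text
time: 24.02
position: [0.4839, 0.0133, 0.1691]
tool_rot: [-0.045, 1.57, 0.043]
ft_force: [0.1, -0.8, -0.8]
grip_width: 0.529
```

>>> servo_tool(commands=[[[0,0,0,0,-25,-22,36],[0,0,0,0,-35,-31,36],[0,0,0,0,-35,-31,36],[0,0,0,0,-35,-31,36]]])

```text
time: 24.52
position: [0.4565, -0.0212, 0.1691]
tool_rot: [-0.045, 1.569, 0.045]
ft_force: [0.2, 0.6, -2.1]
grip_width: 0.53
```

```bash
python3 go.py .4564 -.022 .044
```

```text
t 24.525 p [ 0.4565 -0.0212  0.1691] w 46.128498468864706 F [ 0.2  0.6 -2.1]
rot [0.06 0.06 0.01]
[ 0.4564 -0.022   0.044 ] shift mm [125.   -0.8  -0.3] aligned [ 1.251e+02 -8.000e-01 -1.000e-01]
```

>>> servo_tool(commands=[[[0,0,0,30,0,0,36],[0,0,0,70,0,0,36],[0,0,0,102,0,0,36],[0,0,0,118,0,0,36],[0,0,0,124,0,0,36]]])

```text
time: 25.15
position: [0.4561, -0.0213, 0.0441]
tool_rot: [-0.044, 1.571, 0.046]
ft_force: [0.3, 0.1, 0.1]
grip_width: 0.53
```

>>> servo_tool(commands=[[[0,0,0,1,0,0,36],[0,0,0,2,0,0,36],[0,0,0,3,0,0,36],[0,0,0,3,0,0,36]]])

```text
time: 25.65
position: [0.4561, -0.0223, 0.0419]
tool_rot: [-0.044, 1.57, 0.043]
ft_force: [-0.8, -0.6, -1.5]
grip_width: 0.529
```

>>> servo_tool(commands=[[[0,0,0,1,0,0,36],[0,0,0,1,0,0,36],[0,0,0,1,0,0,36]]])

```text
time: 26.02
position: [0.4561, -0.0223, 0.0417]
tool_rot: [-0.045, 1.571, 0.043]
ft_force: [-3.9, 0.6, 8.9]
grip_width: 0.531
```

Contact; release.

>>> servo_tool(commands=[[[0,0,0,0,0,0,80],[0,0,0,0,0,0,80],[0,0,0,0,0,0,80],[0,0,0,0,0,0,80],[0,0,0,0,0,0,80]]])

```text
time: 26.65
position: [0.4558, -0.0222, 0.0405]
tool_rot: [-0.044, 1.57, 0.044]
ft_force: [0.4, 0.0, -0.0]
grip_width: 0.908
```

>>> servo_tool(commands=[[[0,0,0,-10,0,0,80],[0,0,0,-45,0,0,80],[0,0,0,-85,0,0,80],[0,0,0,-125,0,0,80],[0,0,0,-160,0,0,80]]])

```text
time: 27.28
position: [0.4562, -0.0219, 0.2028]
tool_rot: [-0.045, 1.569, 0.044]
ft_force: [-0.3, 0.3, -0.2]
grip_width: 0.918
```

>>> servo_tool(commands=[[[0,0,0,0,-40,20,80],[0,0,0,0,-90,50,80],[0,0,0,0,-140,80,80],[0,0,0,0,-190,100,80],[0,0,0,0,-220,110,80]]])

```text
time: 27.9
position: [0.5784, -0.2389, 0.2005]
tool_rot: [-0.042, 1.57, 0.042]
ft_force: [0.0, 0.0, -0.4]
grip_width: 0.914
```

>>> servo_tool(commands=[[[0,0,0,0,0,0,80],[0,0,0,0,0,0,80]]])

```text
time: 28.15
position: [0.578, -0.2343, 0.2009]
tool_rot: [-0.044, 1.57, 0.046]
ft_force: [0.6, 1.0, -0.4]
grip_width: 0.92
```

```bash
python3 go.py
python3 - <<'E'
from bench import vision
import cv2,numpy as np
t=cv2.convertScaleAbs(vision.get_image("top")[115:260,160:365][:,:,::-1],alpha=1.8)
s=vision.get_image("side")[110:300,130:380][:,:,::-1]
cv2.imwrite("pics/fin_t.png",cv2.resize(t,None,fx=3.9,fy=3.9,interpolation=cv2.INTER_CUBIC))
cv2.imwrite("pics/fin_s.png",cv2.resize(s,None,fx=2.5,fy=2.5,interpolation=cv2.INTER_CUBIC))
E
```

```text
t 28.15 p [ 0.578  -0.2343  0.2009] w 80.07747919547452 F [ 0.6  1.  -0.4]
rot [ 0.04  0.01 -0.05]
```

View pics/fin_t.png

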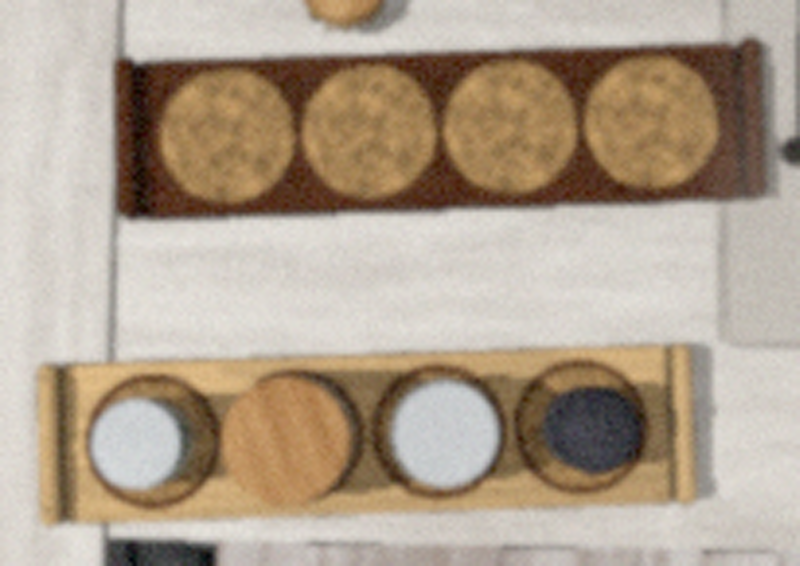

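View pics/fin_s.png

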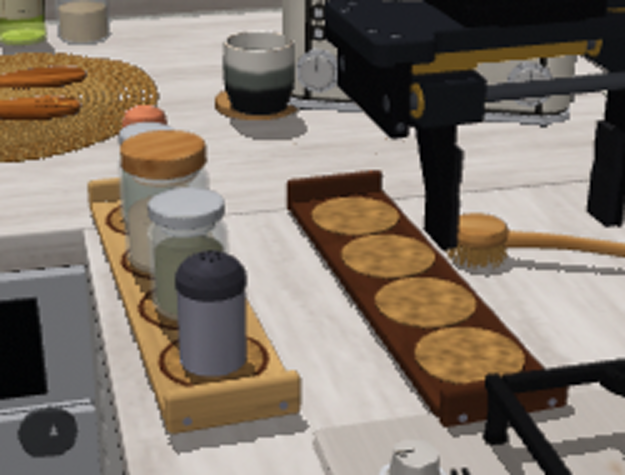

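Run:
```python
from h import *
g=lambda p,z:ray("top",((p[0]+.5)/3.9-.5+160,(p[1]+.5)/3.9-.5+115),z)
P=[((137,444),.098),((287,439),.116),((445,434),.103),((593,429),.094)]
L=[(153,441),(296,435.5),(439,430),(581.5,426)]
for p,l in zip(P,L): print(((g(*p)-g(l,.018))*1e3).round(1))
```

```text
[ 0.5 -1.6 80. ]
[ 0.4  0.3 98. ]
[-0.4 -0.  85. ]
[-0.3  2.8 76. ]
```

All are within 3 mm of their mark centres, upright and released. Handing in.

```bash
python3 -c "from bench import close_job; print(close_job())"
```

```text
the job is handed in; nothing more can be done
None
```

All four items now stand on the light rack in reverse order. From the left they are the small jar, oats jar, medium jar and shaker; the dark rack held shaker, medium, oats, small.

I set each one down until the wrist force showed contact, then let go and lifted clear. The last move parked the gripper well to the right of the rack, about 0.2 m up.

- **Position:** the final top picture put each one within about 3 mm of its cork mark's centre. The worst was the shaker, 2.8 mm along the rack; the limit is 13 mm.
- **Standing upright:** everything looks upright in the final side view, though the small jar is mostly hidden there behind the oats jar. An earlier wrist picture showed it standing.
- **Time:** the robot's clock read about 28 s at the last move, against the 115 s limit.

No check failed. The oats jar's position along the row varied by about 6 mm between early views, and I placed it using the two later, agreeing readings.

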